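# Turn the register divider and hold it flat for the photograph

### The job

Turn the stiff grey divider of the open register binder over the rings like a page, from the right-hand pile of pages to the left-hand one (as seen from the robot), pushing it steadily with the fingertips: do not pinch it, flick it or press hard. It springs up by itself, so finish while holding: with the fingers still pressing it lightly and fully flat on the left-hand pages, so that the form it covered can be photographed. Leave the gold bar, the pen, the tape measure and the tub where they are.

Things in the scene. Friction and masses are not known exactly. Their poses are not given: they have to be found in the camera images.
- binder: A5 two-ring binder lying open on the table, fixed; blue covers 3 mm thick, 236 mm along x, 424 mm along y. Origin on the table under the middle of the spine; x runs along the spine (away from the robot at yaw 0), y to the left across the pages, z up. Each side has a rigid pile of white pages, 210 mm along x, from 23 to 166 mm off the spine, top at z = 40 mm
- hinge (a point): middle of the line about which the divider turns: the centre of the rings, 42 mm above the table, fixed to the binder, along its x axis. The two steel rings at x = -40 and 40 mm are 60 mm in diameter (wire 3 mm): tops at z = 74 mm
- divider (a joint): angle of the grey divider about the hinge line, rad: 0 flat on the right-hand pages (-y), 1.57 upright, 3.14 flat on the left-hand pages (+y), its stop. Its creased margin is springy and a little stiff: left alone it rests 0.3 to 0.65 above the pages on either side and stays put when nearly upright. Turning it takes under 1.5 N at the outer edge, holding it flat about 0.3 N; the pile gives a little
- tab (a point): middle of the outer edge of the divider's tab, moving with it, 192 mm from the hinge line. The divider is a rigid plastic sheet 3 mm thick, 120 g, 216 mm along the spine, from 21 to 178 mm off the hinge line; the tab, 56 mm wide, goes on to 192 mm in the middle of the outer edge
- low_tab (a point): tip of the tab of a filed, fixed divider that juts 15 mm from the right-hand pile, 18 mm above the table, 55 mm wide along the binder's x, nearer the binder's far end; not to be turned. A like one juts from the left-hand pile near its robot end
- gold_bar: cast gold-coloured bar 80 x 40 x 17 mm, 1 kg, loose on the table beyond the binder's right-hand edge; origin at the centre of its underside, x axis along its length
- pen: ballpoint pen, clear barrel and blue cap, 149 mm long, 13 mm high, loose on the table to the right of the binder; origin at its middle on the table, x axis along it to the cap
- tape_measure: yellow and black pocket tape measure, 66 x 37 x 60 mm high, loose, standing left of the binder; origin at the centre of its underside
- tub: clear open plastic tub with two small bars in it, 110 x 150 x 60 mm high, loose, left of the binder's far half; origin at the centre of its underside

How it is judged:
On the way, in this order (a step that is already met when the one before it is completed fails the run):
1. the divider is turned up off the right-hand pages, through upright (value of joint divider between 1.1 and 2.4 rad).
2. the divider lies flat on the left-hand pages (value of joint divider above 3.05 rad), for 0.2 s.
At the end, for the whole second after the job is handed in: the divider lies within 0.09 rad (5 degrees) of flat on the left-hand pages, the fingers press on it with more than 0.1 N (never over 25 N), and the bar, pen, tape measure and tub are within 15 mm of where they were (value of joint divider above 3.05 rad and contact force between the fingers and divider above 0.1 N and distance of each of gold_bar, pen, tape_measure, tub from where it was at the start of the episode below 0.015 m); the arm keeps its last pose, push and grip.
It fails at once if the divider is pinched or pressed harder than 25 N (contact force between the fingers and divider above 25 N).
It fails at once if the divider is flicked over (faster than 7 rad/s) (velocity of joint divider above 7 rad/s or velocity of joint divider below -7 rad/s).
It fails at once if a bystander is moved by more than 15 mm (distance of any of gold_bar, pen, tape_measure, tub from where it was at the start of the episode above 0.015 m).
It also fails if it takes over 43 s, if anything falls off the work surface, if the arm or the gripper's body presses on something with over 40 N, if the wrist force passes 120 N, or if a joint passes its speed limit or range.

### The arm

A 6-joint arm with a two-finger parallel gripper is mounted at the origin on the work surface. World frame = base frame: x ahead of the robot, y to its left, z up, the work surface at z = 0. Lengths are in m, angles in rad, forces in N, time in s.
With the tool pointing down it reaches from about 0.35 to 0.975 m from the base axis. Payload 7.1 kg.
Tool frame: the origin (TCP) lies between the finger pads; the fingertips stand 8 mm ahead of it and the grasp point (between the pads) lies 11 mm behind it (tips_ahead is the distance from the TCP to the fingertips, in m); z points along the fingers, y is the line along which they close (so a half turn about z gives the same grasp; the last joint's range is limited). The gripper opens to 88 mm and grips with 3 to 60 N. Pads are 20 mm wide; open, the fingers measure 115 mm over their backs; the gripper's body (75 mm by 178 mm) begins 61 mm behind the grasp point.
Start: joints at [1.233, 0.423, 1.63, -0, 1.089, -0.019], TCP at [0.196, 0.594, 0.191] pointing down, gripper open.
Joint ranges: [-3, 3], [-0.9, 2.11], [0.09, 2.58], [-1.31, 4.45], [0.11, 2.69], [-2.54, 2.54]. Speed limits (rad/s): [2.39, 2.39, 3.01, 3.14, 3.14, 3.14].

### API

Orientations are given as [roll, pitch, yaw] about the fixed x, y, z axes, in that order (R = Rz(yaw) Ry(pitch) Rx(roll)).
In Python, from workcell import move_to, servo_line, move_j, gripper_open, gripper_close, dwell, inverse_kinematics, get_state, camera, MotionError, close_job, tips_ahead gives the robot as it stands. Calls block until the motion is done:
- move_to(position, orientation): joint-space move of the TCP to a pose.
- servo_line(position, frame=None, feed=0.15, force_limit=None): straight line of the TCP; frame=None keeps the orientation; feed is the mean speed in m/s. With force_limit (N) it stops when the force on the tool has changed by that much, and returns True; else False.
- move_j(angles): joint-space move.
- gripper_open() and gripper_close(grip_force=None): open the fingers fully, or close them until they stop; grip_force is the grip in N (None keeps the last).
- dwell(seconds).
- inverse_kinematics(position, orientation): joint angles nearest the present ones, or None.
- get_state(): the state.
- camera(name): name is "scene" or "top"; returns a dict with "pixels" (420x560x3 uint8, blue, green, red), "camera_matrix" (3x3 intrinsics, pixels), "extrinsics" (4x4, takes a point from world to camera coordinates). Camera axes: x right, y down, z forward; pixel columns grow to the right and rows downward; lengths in m; the calibration is good to about 2 mm. A picture is of the moment at which its call begins. There is no depth.
A pose or a line that the arm cannot do raises MotionError and nothing moves.
- close_job(): hands the job in; it is judged then, once.
The state is a dict: "time": time; "qpos": joint angles; "qvel": joint speeds; "tau": joint torques, N m; "tcp_pos": TCP position; "tool_rot": TCP orientation; "contact_force": force on the tool from outside, world axes, zero at the start; "wrist_torque": the same for the moment, N m; "width": finger opening in m; "grasp_force": force on a finger pad.
Only numpy, scipy, OpenCV 4.12 (cv2) and the standard library are available. Lean on these libraries where they do the work, as an engineer would, in place of code of your own. Each camera call takes 0.05 s, during which the arm holds its last target. There are 200 camera calls.

## Working session

There is one attempt and no reset: what is moved stays moved. The work goes in short steps, each a Python script; the robot and the scene stay as the last script left them, time stands still between calls to the robot, and variables do not carry over. Pictures are saved under pics/ and viewed, at most 10 in all, crops included, and the job is handed in when it is done.

```bash
mkdir -p pics; ls; python3 - <<'E'
from workcell import *
import cv2,numpy as np
for n in("scene","top"):
    c=camera(n);cv2.imwrite(f"pics/{n}0.png",c["pixels"]);np.savez(f"{n}0.npz",**c)
    print(n,c["camera_matrix"].round(1).tolist(),c["extrinsics"].round(3).tolist())
s=get_state();print(s,tips_ahead)
E
```

```text
pics
scene [[418.6, 0.0, 271.2], [0.0, 418.6, 220.2], [0.0, 0.0, 1.0]] [[-0.846, 0.534, 0.016, 0.405], [0.449, 0.727, -0.519, -0.232], [-0.289, -0.432, -0.854, 1.179], [0.0, 0.0, 0.0, 1.0]]
top [[433.6, 0.0, 276.6], [0.0, 433.6, 204.0], [0.0, 0.0, 1.0]] [[-0.008, -1.0, -0.026, 0.072], [-0.994, 0.011, -0.105, 0.532], [0.105, 0.025, -0.994, 0.95], [0.0, 0.0, 0.0, 1.0]]
{'time': 0.1, 'qpos': array([ 1.23296648e+00,  4.23783911e-01,  1.63062328e+00, -4.81172126e-05,
        1.08860822e+00, -1.90367029e-02]), 'qvel': array([-0.00060629, -0.00133424, -0.00050911,  0.00125233,  0.00181332,
        0.00060107]), 'tau': array([-3.18077155e-04, -5.45623255e+01, -2.74325752e+01,  6.45478559e-02,
        1.88067049e-02, -4.49177753e-05]), 'tcp_pos': array([0.19571285, 0.592975  , 0.19036348]), 'tool_rot': array([-3.14016934e+00,  1.55084317e-05,  2.82282187e+00]), 'contact_force': array([ 0.28251933, -0.23365797, -0.0556866 ]), 'wrist_torque': array([-0.01306973,  0.02524147, -0.01282029]), 'grasp_force': 0.0, 'width': 0.08787078730877883} 0.008
```

View pics/top0.png

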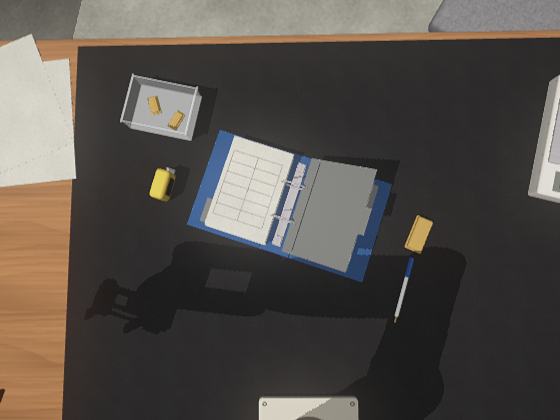

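View pics/scene0.png

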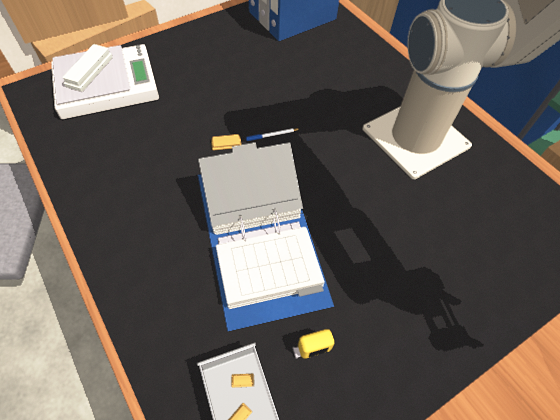

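The top view shows the binder tilted clockwise: cover corners are at about (222,131), (390,182), (363,280) and (188,223), and the grey divider is on the right, around (335,215). The bar is at (418,235), the pen at (403,290), the tape at (162,184) and the tub at (161,107). In the scene view, the divider's tab is at about (245,148).

```bash
cat > h.py <<'E'
import numpy as np,cv2
def ray(c,uv):
    R=c["extrinsics"][:3,:3];t=c["extrinsics"][:3,3];d=np.linalg.inv(c["camera_matrix"])@np.array([uv[0],uv[1],1.])
    return -R.T@t,R.T@d
def onplane(c,uv,z):
    o,d=ray(c,uv);return o+d*(z-o[2])/d[2]
def proj(c,p):
    q=c["camera_matrix"]@(c["extrinsics"]@np.r_[p,1])[:3];return q[:2]/q[2]
def big(m):
    cs,_=cv2.findContours(m,cv2.RETR_EXTERNAL,cv2.CHAIN_APPROX_NONE);return max(cs,key=cv2.contourArea)[:,0]
def W(b,x,y,z):
    cx,cy,a=b;return np.array([cx+x*np.cos(a)-y*np.sin(a),cy+x*np.sin(a)+y*np.cos(a),z])
E
python3 - <<'E'
from h import *
c=np.load("top0.npz");s=np.load("scene0.npz")
hsv=cv2.cvtColor(c["pixels"],cv2.COLOR_BGR2HSV)
m=cv2.inRange(hsv,(105,120,50),(125,255,255));m[:,:180]=0;m[:,395:]=0;m[:125]=0;m[285:]=0
pts=np.vstack([p[:,0] for p in cv2.findContours(m,0,1)[0] if len(p)>15])
w=np.array([onplane(c,p,.003)[:2] for p in pts])
r=cv2.minAreaRect((w*1000).astype(np.float32));print(r)
box=cv2.boxPoints(r);print(box)
(cx,cy),(a,b),ang=r
e=box[1]-box[0] if np.linalg.norm(box[1]-box[0])<np.linalg.norm(box[2]-box[1]) else box[2]-box[1]
yaw=np.arctan2(e[1],e[0]); yaw=(yaw+np.pi/2)%np.pi-np.pi/2
b=(cx/1000,cy/1000,yaw);print("binder",b);np.save("b.npy",b)
im=[]
for k,cc in(("t",c),("s",s)):
    q=cc["pixels"].copy()
    for x in(-.118,.118):
        for y in(-.212,.212):cv2.circle(q,tuple(int(v) for v in proj(cc,W(b,x,y,.003)).round()),1,(0,0,255),-1)
    for x in (-.105,.105):cv2.circle(q,tuple(int(v) for v in proj(cc,W(b,x,.166,.04)).round()),1,(0,255,0),-1)
    for a in np.arange(.2,.81,.1):
        for x in(-.108,.108):cv2.circle(q,tuple(int(v) for v in proj(cc,W(b,x,-.178*np.cos(a),.042+.178*np.sin(a))).round()),0,(0,0,255),-1)
    q=q[115:295,180:440] if k=="t" else q[120:340,170:360]
    im.append(cv2.resize(q,(400,int(q.shape[0]*400/q.shape[1])),interpolation=2))
h=max(i.shape[0] for i in im)
im=[cv2.copyMakeBorder(i,0,h-i.shape[0],0,0,0) for i in im]
cv2.imwrite("pics/c1.png",np.hstack(im))
def show(n,m,z):
    ct=big(m);rr=cv2.minAreaRect((np.array([onplane(c,p,z)[:2] for p in ct])*1000).astype(np.float32));print(n,rr)
y=cv2.inRange(hsv,(12,90,80),(35,255,255))
g=y.copy();g[:,:400]=0;g[:,440:]=0;g[:200]=0;g[260:]=0;show("gold",g,.017)
t=y.copy();t[:,:145]=0;t[:,182:]=0;t[:160]=0;t[210:]=0;show("tape",t,.06)
E
```

```text
((535.9217529296875, 38.70768737792969), (423.377197265625, 236.1392364501953), 71.32785034179688)
[[ 356.29398 -124.03861]
 [ 580.0043  -199.63919]
 [ 715.54956  201.45398]
 [ 491.83923  277.05457]]
binder (0.5359217529296875, 0.038707687377929685, np.float32(-0.32589054))
gold ((463.33367919921875, -251.24642944335938), (40.13813400268555, 80.61878967285156), 66.06927490234375)
tape ((576.4804077148438, 319.1820983886719), (47.041748046875, 68.33438110351562), 75.40103149414062)
```

View pics/c1.png

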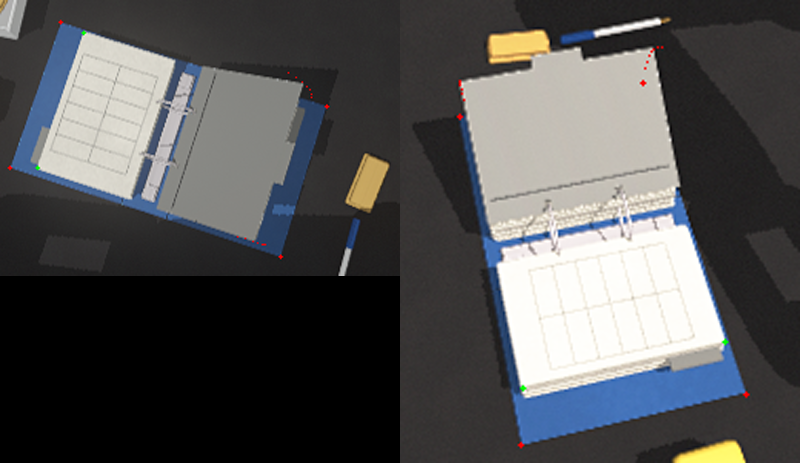

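The binder fit is good: 423 x 236 mm measured, with the left pile corners matching. The dark tab in the top view at the far right is low_tab, and the divider's own tab is mid-edge. Next I'll get the divider angle and check IK along the arc.

```bash
cat >> h.py <<'E'
from scipy.spatial.transform import Rotation as Ro
def pose(b,a,r,phi,gap=0.,x=0.,sgn=1,ta=.008):
    """TCP pose with the closed tip on the divider's underside at angle a, radius r, finger dipping phi"""
    u=np.array([-np.cos(a),np.sin(a)]);n=np.array([-np.sin(a),-np.cos(a)])
    d=np.array([np.cos(phi),-np.sin(phi)]);e=np.array([np.sin(phi),np.cos(phi)])
    tip=np.array([0,.042])+r*u+n*(.0015+.010*abs(e@n)+gap)
    t=tip-ta*d
    z=W((0,0,b[2]),0,d[0],d[1]);y=W((0,0,b[2]),sgn,0,0)
    R=np.c_[np.cross(y,z),y,z]
    return W(b,x,t[0],t[1]),Ro.from_matrix(R).as_euler("xyz")
E
python3 - <<'E'
from h import *
from workcell import *
from scipy.optimize import minimize_scalar
b=np.load("b.npy");c=np.load("top0.npz");s=np.load("scene0.npz")
# divider corner pixels read from the crop
obs=[(s,.108,(200,157.5)),(s,-.108,(291.5,142.5)),(c,-.108,(180+258*.65,115+240*.65)),(c,.108,(180+302*.65,115+83*.65))]
for cc,x,uv in obs:
    f=lambda a:np.linalg.norm(proj(cc,W(b,x,-.178*np.cos(a),.042+.178*np.sin(a)))-uv)
    q=minimize_scalar(f,bounds=(0,1.2),method="bounded");print(round(q.x,3),round(q.fun,2))
for sg in(1,-1):
  for phi in(.5,.7,.9,1.1):
    row=[]
    for a in np.linspace(.3,3.14,9):
        j=inverse_kinematics(*map(list,pose(b,a,.16,phi,sgn=sg)));row.append(None if j is None else np.round(j,1).tolist())
    print(sg,phi,[i for i,k in enumerate(row) if k is None],row[0],row[4],row[-1])
E
```

```text
0.667 2.22
0.656 0.41
0.498 1.95
0.577 0.3
1 0.5 [] [-0.8, 0.8, 1.9, 0.9, 1.3, -1.1] [-0.5, 0.5, 2.0, 1.1, 1.3, -0.9] [-0.2, 0.8, 2.0, 1.5, 1.1, -1.2]
1 0.7 [] [-0.8, 0.7, 1.9, 0.8, 1.2, -1.0] [-0.4, 0.4, 2.0, 1.0, 1.1, -0.7] [-0.1, 0.7, 2.0, 1.4, 0.9, -1.0]
1 0.9 [] [-0.7, 0.6, 2.0, 0.7, 1.0, -0.9] [-0.3, 0.3, 2.0, 0.8, 1.0, -0.5] [-0.1, 0.6, 2.0, 1.1, 0.7, -0.7]
1 1.1 [] [-0.6, 0.5, 2.0, 0.6, 0.9, -0.7] [-0.2, 0.3, 1.9, 0.6, 1.0, -0.2] [0.1, 0.6, 1.9, 0.8, 0.6, -0.3]
-1 0.5 [] [-0.8, 0.8, 1.9, 0.9, 1.3, 2.0] [-0.5, 0.5, 2.0, 1.1, 1.3, 2.2] [-0.2, 0.8, 2.0, 1.5, 1.1, 2.0]
-1 0.7 [] [-0.8, 0.7, 1.9, 0.8, 1.2, 2.1] [-0.4, 0.4, 2.0, 1.0, 1.1, 2.4] [-0.1, 0.7, 2.0, 1.4, 0.9, 2.2]
-1 0.9 [3, 4, 5, 6, 7] [-0.7, 0.6, 2.0, 0.7, 1.0, 2.3] None [-0.1, 0.6, 2.0, 1.1, 0.7, 2.5]
-1 1.1 [1, 2, 3, 4, 5, 6, 7, 8] [-0.6, 0.5, 2.0, 0.6, 0.9, 2.5] None None
```

```bash
python3 - <<'E'
from h import *
from workcell import *
b=np.load("b.npy")
gripper_close(5)
P=lambda *a:pose(b,*a)
p,o=P(.3,.26,.7)
move_to(list(p+[0,0,.25]),list(o))
print(get_state()["time"],get_state()["tcp_pos"])
servo_line(list(p),list(o),feed=.2)
p,o=P(.4,.165,.7);f0=get_state()["contact_force"]
print(servo_line(list(p),list(o),feed=.08,force_limit=6))
st=get_state();print(st["time"],st["tcp_pos"],p,st["contact_force"]-f0,st["width"])
c=camera("scene");d=camera("top")
cv2.imwrite("pics/a1.png",np.hstack([c["pixels"][100:400,130:430],d["pixels"][80:380,180:480]]))
E
```

```text
4.5417 [ 0.4536863  -0.20480066  0.36371825]
False
7.2917 [ 0.48404223 -0.11563245  0.10125691] [ 0.48392955 -0.11514283  0.10122694] [-0.22673706 -0.14477553  0.40340137] 0.0004355051289687522
```

View pics/a1.png

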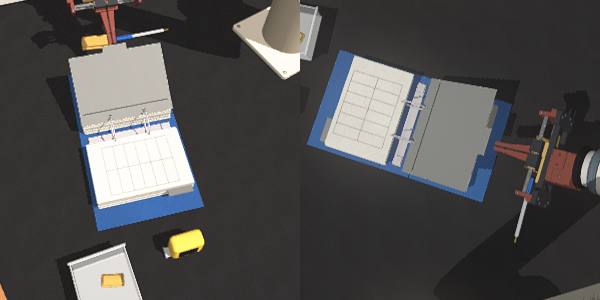

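The closed fingers are under the divider at its tab, at about (500,148) in the right half, and nothing is disturbed. Now I'll turn it in small arc steps, logging force, and look again near 2.4 rad.

```bash
python3 - <<'E'
from h import *
from workcell import *
b=np.load("b.npy")
f0=get_state()["contact_force"]
for a in np.arange(.6,2.61,.2):
    p,o=pose(b,a,.165,.7)
    hit=servo_line(list(p),list(o),feed=.09,force_limit=8)
    st=get_state();print(round(a,2),hit,round(st["time"],2),(st["contact_force"]-f0).round(2))
    if hit:break
c=camera("scene");d=camera("top")
cv2.imwrite("pics/a2.png",np.hstack([c["pixels"][50:400,130:430],d["pixels"][50:400,180:480]]))
E
```

```text
0.6 False 7.91 [-0.43 -0.64 -1.3 ]
0.8 False 8.43 [-0.67 -1.58 -0.4 ]
1.0 False 8.95 [-0.3  -0.28 -0.16]
1.2 False 9.47 [-0.4  -0.42 -0.58]
1.4 False 10.0 [ 0.92 -0.84 -1.  ]
1.6 False 10.53 [-0.55 -0.9  -0.64]
1.8 False 11.07 [-0.45 -0.4  -0.05]
2.0 False 11.6 [-0.08  0.03 -1.  ]
2.2 False 12.14 [ 0.13 -0.19  0.14]
2.4 False 12.65 [-0.51 -0.21  0.01]
2.6 False 13.14 [ 0.1  -0.62  0.09]
```

View pics/a2.png

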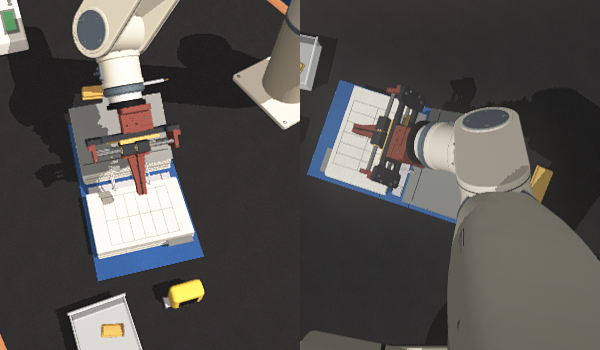

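The divider didn't follow. It's still on the right, as the left form at (350,150) is uncovered, because the fingertip overlap was too small and it slipped off the tab. I'll back off the way I came but higher, re-measure the angle, and go in deeper.

```bash
python3 - <<'E'
from h import *
from workcell import *
b=np.load("b.npy")
p=get_state()["tcp_pos"].copy();p[2]=.36
servo_line(list(p),feed=.2)
p,o=pose(b,.3,.27,.5)
p2=p.copy();p2[2]=.36
move_to(list(p2),list(o))
servo_line(list(p),list(o),feed=.2)
c=camera("scene");d=camera("top");np.savez("scene1.npz",**c);np.savez("top1.npz",**d)
print(get_state()["time"])
def crop(cc,x0,y0):
    q=cc["pixels"].copy()
    for a in np.arange(.2,1,.1):
        for x in(-.108,.108):
            uv=proj(cc,W(b,x,-.178*np.cos(a),.042+.178*np.sin(a)));cv2.circle(q,tuple(int(v) for v in uv.round()),0,(0,0,255),-1)
    return cv2.resize(q[y0:y0+150,x0:x0+130],(390,450),interpolation=cv2.INTER_NEAREST)
cv2.imwrite("pics/a3.png",np.hstack([crop(c,185,110),crop(d,270,140)]))
E
```

```text
17.4917
```

View pics/a3.png

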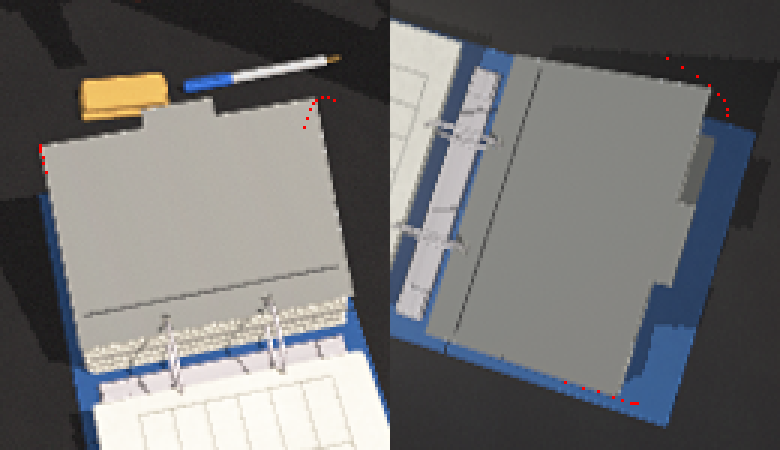

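Divider is still at about 0.55 rad, with its tab at around (205,105) in the left half, and it was not harmed. I'll go in 20 mm deeper with the finger parallel to the sheet, lift to about 1.2 rad and check.

```bash
python3 - <<'E'
from h import *
from workcell import *
b=np.load("b.npy")
f0=get_state()["contact_force"]
for a in (.35,.55,.75,.95,1.15):
    p,o=pose(b,a,.145,.5)
    hit=servo_line(list(p),list(o),feed=.12 if a<.5 else .09,force_limit=8)
    st=get_state();print(round(a,2),hit,round(st["time"],2),(st["contact_force"]-f0).round(2),(st["tcp_pos"]-p).round(4),Ro.from_euler("xyz",st["tool_rot"]).as_matrix()[:,2].round(3))
    if hit:break
c=camera("scene");d=camera("top")
cv2.imwrite("pics/a4.png",np.hstack([c["pixels"][50:350,130:430],d["pixels"][80:380,230:530]]))
E
```

```text
0.35 False 18.68 [-0.13 -0.44 -0.67] [ 0.0002 -0.0007  0.0001] [ 0.282  0.831 -0.48 ]
0.55 False 19.16 [ 1.22  1.08 -0.25] [ 0.0002 -0.0002  0.0004] [ 0.281  0.831 -0.48 ]
0.75 False 19.63 [ 1.34 -0.03  0.6 ] [0.0001 0.0003 0.0004] [ 0.281  0.831 -0.48 ]
0.95 False 20.12 [ 0.79 -0.01 -0.55] [0.     0.0004 0.0003] [ 0.281  0.831 -0.48 ]
1.15 False 20.6 [ 0.69  0.43 -0.93] [0.     0.0005 0.0003] [ 0.28   0.831 -0.48 ]
```

View pics/a4.png

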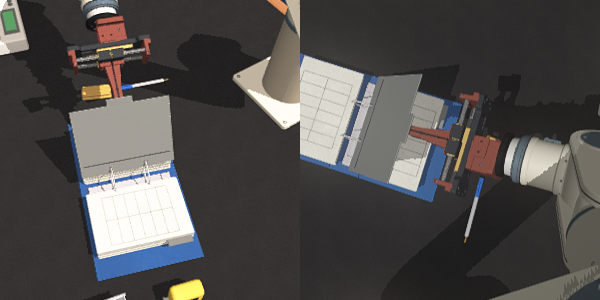

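Now the divider is riding up on the fingertips at about 1.15 rad (top view, sheet edge around (420,75)–(395,180)). I'll carry on past upright and check with a montage.

```bash
python3 - <<'E'
from h import *
from workcell import *
b=np.load("b.npy")
f0=get_state()["contact_force"];ims=[]
for a in (1.35,1.55,1.75,1.95):
    p,o=pose(b,a,.145,.5+(a-1.15)*.15)
    hit=servo_line(list(p),list(o),feed=.09,force_limit=8)
    st=get_state();print(round(a,2),hit,round(st["time"],2),(st["contact_force"]-f0).round(2))
    d=camera("top")["pixels"];c=camera("scene")["pixels"]
    ims.append(np.vstack([d[110:310,190:390],c[80:340,180:380]]))
    if hit:break
cv2.imwrite("pics/a5.png",np.hstack(ims))
E
```

```text
1.35 False 21.18 [-0.03 -0.6   1.16]
1.55 False 21.77 [0.52 0.23 1.11]
1.75 False 22.37 [-0.69 -0.87  1.41]
1.95 False 22.96 [0.34 0.14 0.66]
```

View pics/a5.png

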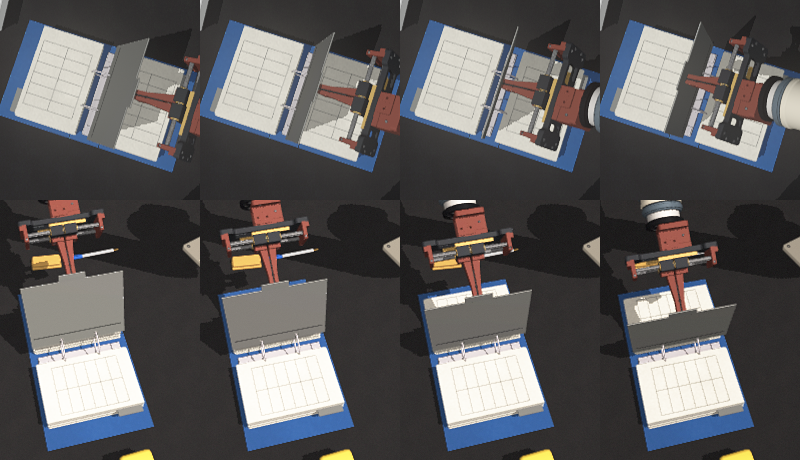

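The sheet is past upright and following the fingertips. I'll continue down to the left pages and press gently.

```bash
python3 - <<'E'
from h import *
from workcell import *
b=np.load("b.npy")
f0=get_state()["contact_force"]
for a in (2.15,2.35,2.55,2.75,2.95,3.08):
    p,o=pose(b,a,.145,.5+(a-1.15)*.15)
    hit=servo_line(list(p),list(o),feed=.08,force_limit=8)
    st=get_state();print(round(a,2),hit,round(st["time"],2),(st["contact_force"]-f0).round(2))
    if hit:break
dwell(.3)
f=lambda:np.mean([(get_state()["contact_force"],dwell(.02))[0] for _ in range(10)],0)
f1=f();z0=get_state()["tcp_pos"][2]
q,_=pose(b,np.pi,.145,.5+(3.08-1.15)*.15);print("flat z",q[2],"z now",z0)
q[2]-=.006
hit=servo_line(list(q),feed=.012,force_limit=4)
dwell(.3);st=get_state();print(hit,st["time"],st["tcp_pos"][2]-q[2]-.006,(f()-f1).round(2))
d=camera("top")["pixels"];c=camera("scene")["pixels"]
cv2.imwrite("pics/a6.png",np.hstack([c[120:420,150:450],d[80:380,110:430]]))
E
```

```text
2.15 False 23.59 [-0.32 -1.13  0.45]
2.35 False 24.1 [-0.38 -0.68  0.22]
2.55 False 24.59 [-1.   -1.09  0.29]
2.75 False 25.08 [-0.14 -1.36  0.27]
2.95 False 25.57 [ 0.06 -2.06 -0.16]
3.08 False 25.95 [ 0.13 -1.21  0.68]
flat z 0.05622201413077216 z now 0.06482075480697945
False 28.075 -0.0059532034195903406 [-0.5   0.37  0.59]
```

View pics/a6.png

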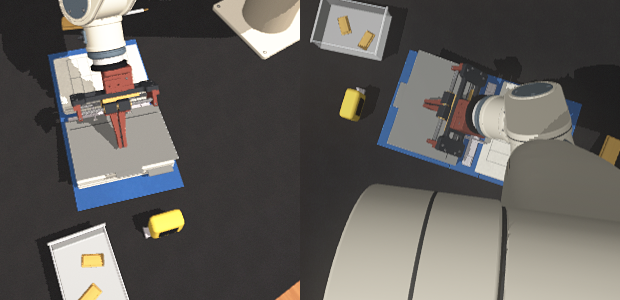

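The divider is on the left and almost flat (left half, around (120,155)), and the bystanders look untouched. No firm contact yet, so I'll press on down until the force rises.

```bash
python3 - <<'E'
from h import *
from workcell import *
f=lambda:np.mean([(get_state()["contact_force"],dwell(.02))[0] for _ in range(10)],0)
f1=f();q=get_state()["tcp_pos"].copy();z0=q[2]
for i in range(14):
    q[2]-=.001;servo_line(list(q),feed=.01);F=f()-f1
    print(i,F.round(2),round(get_state()["time"],2))
    if F[2]>2.5:break
E
```

```text
0 [-0.22  0.26 -0.2 ] 28.93
1 [-0.35  0.11 -0.3 ] 29.34
2 [-0.26  0.03 -0.21] 29.76
3 [-0.28  0.17  0.02] 30.18
4 [-0.41  0.08 -0.23] 30.59
5 [-0.41 -0.01 -0.18] 31.01
6 [-0.39  0.21 -0.24] 31.43
7 [-0.23  0.12  0.03] 31.84
8 [-0.2   0.22 -0.25] 32.26
9 [-0.39  0.48 -0.31] 32.67
10 [-0.1   0.05 -0.02] 33.09
11 [-0.38  0.26  0.22] 33.51
12 [-0.16  0.07 -0.08] 33.92
13 [-0.48  0.06 -0.16] 34.34
```

```bash
python3 - <<'E'
from h import *
from workcell import *
b=np.load("b.npy");st=get_state();R=Ro.from_euler("xyz",st["tool_rot"]).as_matrix()
print(st["time"],st["tcp_pos"],R.round(2).tolist(),st["contact_force"])
for nm,t in(("tcp",st["tcp_pos"]),("tip",st["tcp_pos"]+.008*R[:,2])):
    dx,dy=t[:2]-b[:2];print(nm,np.cos(b[2])*dx+np.sin(b[2])*dy,-np.sin(b[2])*dx+np.cos(b[2])*dy,t[2])
d=camera("top")["pixels"];c=camera("scene")["pixels"]
g=lambda q:cv2.resize(q,(400,400),interpolation=cv2.INTER_CUBIC)
cv2.imwrite("pics/a7.png",np.hstack([g(c[200:330,205:335]),g(d[120:250,180:310])]))
E
```

```text
34.3417 [0.58052068 0.17073777 0.03621626] [[0.23, 0.95, 0.23], [0.67, -0.32, 0.67], [0.7, -0.0, -0.71]] [0.27175677 0.51929893 0.55838684]
tcp -1.8266352956382292e-05 0.13935927644604462 0.036216255699019755
tip -1.8373589546941127e-05 0.1449927745835351 0.030536141375928076
```

View pics/a7.png

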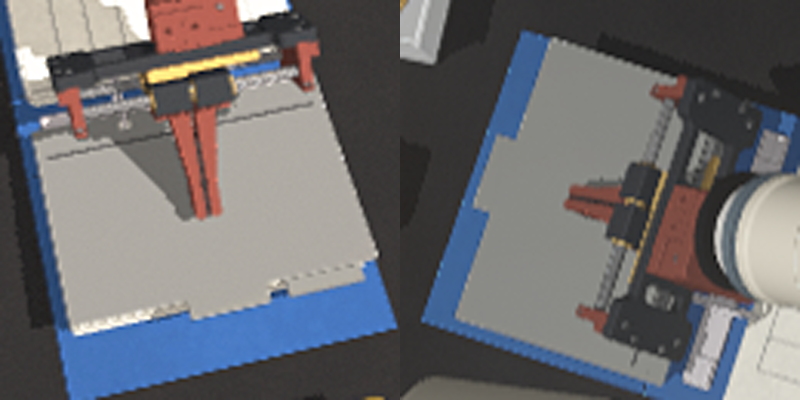

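```bash
python3 - <<'E'
from h import *
b=np.load("b.npy");s=np.load("scene0.npz");c=np.load("top0.npz")
def tri(us,ut):
    o1,d1=ray(s,us);o2,d2=ray(c,ut)
    k=np.linalg.lstsq(np.c_[d1,-d2],o2-o1,rcond=None)[0];A=o1+k[0]*d1;B=o2+k[1]*d2
    P=(A+B)/2;dx,dy=P[:2]-b[:2]
    return np.linalg.norm(A-B).round(4),np.round([np.cos(b[2])*dx+np.sin(b[2])*dy,-np.sin(b[2])*dx+np.cos(b[2])*dy,P[2]],4)
S=lambda u,v:(205+u*.325,200+v*.325);T=lambda u,v:(180+(u-400)*.325,120+v*.325)
print("tip",tri(S(207,217),T(566,197)))
print("corner far outer",tri(S(72,333),T(549,38)),"near outer",tri(S(377,260),T(457,318)))
print("tab mid",tri(S(232,305),T(482,172)))
for p in((0,.145,.0305),(0,.139,.036),(0,.145,.0435)):print("pred",p,proj(s,W(b,*p)).round(1),proj(c,W(b,*p)).round(1))
print("obs",S(207,217),T(566,197))
E
```

```text
tip (np.float64(0.0025), array([-0.0009,  0.1256,  0.0656]))
corner far outer (np.float64(0.0016), array([0.1067, 0.179 , 0.0486])) near outer (np.float64(0.0013), array([-0.1084,  0.1756,  0.0482]))
tab mid (np.float64(0.0019), array([-0.0023,  0.1897,  0.0615]))
pred (0, 0.145, 0.0305) [274.3 285.4] [228.3 182.9]
pred (0, 0.139, 0.036) [273.6 281.9] [230.4 183.4]
pred (0, 0.145, 0.0435) [274.4 283.1] [227.5 182. ]
obs (272.275, 270.525) (233.95, 184.025)
```

Triangulation puts the visible fingertip about 7 mm above the sheet, whose corners are at z ≈ 0.048. So the fingers really end about 35 mm short of the nominal tip, which also explains the first slip. I'll keep going down with a guarded move.

```bash
python3 - <<'E'
from h import *
from workcell import *
f=lambda:np.mean([(get_state()["contact_force"],dwell(.02))[0] for _ in range(8)],0)
f1=f();q=get_state()["tcp_pos"].copy();z0=q[2]
q[2]-=.014
hit=servo_line(list(q),feed=.01,force_limit=4)
st=get_state();print(hit,st["time"],st["tcp_pos"][2]-z0,(f()-f1).round(2))
c=camera("scene");d=camera("top");np.savez("s9.npz",**c);np.savez("t9.npz",**d)
E
```

```text
True 35.425 -0.0077266131636231986 [-0.34 -1.2   4.21]
```

Firm contact: 4.2 N held, 7.7 mm lower, matching the measured gap. One numeric check of flatness and the bystanders, with no clock cost.

```bash
python3 - <<'E'
from h import *
b=np.load("b.npy");s=np.load("s9.npz");t=np.load("t9.npz");t0=np.load("top0.npz")
for x in(.105,.07,-.06,-.1):
  for nm,cc in(("s",s),("t",t)):
    rs=np.arange(.14,.215,.001)
    uv=np.array([proj(cc,W(b,x,r,.0435)) for r in rs],np.float32)
    px=cv2.remap(cc["pixels"],uv[:,0][None],uv[:,1][None],1)[0].astype(int)
    base=np.median(px[:20],0)
    k=np.where(np.abs(px-base).max(1)>25)[0]
    print(nm,x,base,"edge at y",rs[k[0]] if len(k) else None)
for a in(2.9,3.0,3.05,3.14):   # apparent y on plane z=.0435 of the top edge at angle a
    P=W(b,.07,-.178*np.cos(a),.0435+.178*np.sin(a))
    f=lambda cc:(-np.sin(b[2])*(onplane(cc,proj(cc,P),.0435)[0]-b[0])+np.cos(b[2])*(onplane(cc,proj(cc,P),.0435)[1]-b[1])).round(4)
    print(a,"s",f(s),"t",f(t))
def cen(c,x0,x1,y0,y1):
    m=cv2.inRange(cv2.cvtColor(c["pixels"],cv2.COLOR_BGR2HSV),(12,90,80),(35,255,255))[y0:y1,x0:x1];M=cv2.moments(m,True);return round(M["m10"]/M["m00"],1),round(M["m01"]/M["m00"],1),M["m00"]
for w in((140,185,160,210),(400,440,205,260),(140,190,90,130)):print(cen(t0,*w),cen(t,*w))
E
```

```text
s 0.105 [170. 180. 185.] edge at y 0.17700000000000005
t 0.105 [132.  136.  135.5] edge at y 0.17800000000000005
s 0.07 [167. 175. 179.] edge at y 0.17700000000000005
t 0.07 [131.5 136.  135. ] edge at y 0.17800000000000005
s -0.06 [167. 175. 179.] edge at y 0.18500000000000005
t -0.06 [134. 139. 138.] edge at y 0.17800000000000005
s -0.1 [167. 175. 179.] edge at y 0.17600000000000005
t -0.1 [135. 139. 139.] edge at y 0.17700000000000005
2.9 s 0.1563 t 0.1823
3.0 s 0.1668 t 0.1818
3.05 s 0.1712 t 0.1808
3.14 s 0.1779 t 0.1781
(20.5, 24.3, 523.0) (20.4, 24.2, 520.0)
(18.2, 29.0, 645.0) (21.7, 21.1, 323.0)
(25.0, 22.5, 347.0) (25.0, 22.5, 348.0)
```

The edge appears at 177–178 mm in both views, which means flat (≈3.13 rad). The tape and the bars in the tub haven't moved, and the gold bar is only partly hidden by the arm. Handing in.

```bash
python3 -c "
from workcell import *
print(close_job(),get_state()['time'])"
```

```text
the job is handed in; nothing more can be done
the job is handed in; nothing more can be done
```

The divider is turned over and held flat on the left-hand pages with about 4 N, and the job is handed in at about 36 s. The first push slipped off the tab and a deeper one worked; the tape and the bars in the tub had not moved in the last picture, but the gold bar was partly hidden by the arm and I did not measure the pen.

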